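# Unhook a sagging bolt and hold the solvent-cage gate ajar

## Task

The barrel bolt on the solvent cage's gate has sagged, so its hooked nose is caught behind the bent-up lip of the keeper: take the bolt by its black knob, lift it over the lip and draw it right back out of the keeper. Then, with the bolt still in the gripper, pull the spring-loaded gate ajar about a hand's width (its free edge roughly 80 mm out, not wide open) and stay there holding it still by the knob: the program finishes while holding, without letting go. Leave the bottle, beaker and vial rack standing where they are.

Things in the scene. Friction and masses are not known exactly. Their poses are not given: they have to be found in the camera images.
- cage: Low white open-topped solvent-bottle cage with three bottles in it, 210 mm deep (x), 420 mm wide (y), 178 mm high, fixed to the bench; origin at the centre of its underside. Its x axis points from its gate side to its back, so the gate faces its -x; its y axis points from the keeper side to the hinge side; z is up. It stands with its gate towards the robot.
- hinge (a point): Point on the gate's upright hinge axis, 100 mm above the bench. The gate is an aluminium frame with bars, hung here, 258 mm wide from hinge axis to free edge, its top at 178 mm; its free edge swings towards the cage's -x (seen from above the gate turns clockwise as it opens).
- knob (a point): Centre of the bolt's black round upright knob (24 mm diameter, 42 mm tall, centre about 225 mm above the bench when sagged, its underside 21 mm below this point). It stands on a 12 mm neck on the bolt rod, clear above the gate; nothing else comes higher than 193 mm. Moves with the bolt and the gate. When the bolt is fully home the knob lies 195 mm from the hinge axis along the cage's -y and 21 mm in front of it (cage -x).
- keeper_lip (a point): Middle of the top edge of the keeper's bent-up lip, 152.5 mm above the bench: a steel upright tab 26 mm long (x), 6 mm thick (y). The keeper is a steel trough, open at the top, on the fixed post beside the gate's free edge; its front wall, 192 mm high, keeps the gate shut as long as the bolt's nose is in it, lifted or not.
- bolt: The barrel bolt: a 12 mm steel rod 238 mm long with a turned-down hook at the nose (10 mm thick, reaching 12 mm below the rod's underside, so 10.5 mm below the lip's top edge when sagged) and the knob on top, 180 g give or take; origin on the gate's bottom corner below the rod, at the hinge end. Carried in two tall worn straps on the gate, in which it can slide lengthwise and be lifted; it drops again when let go.
- bolt_slide (a joint): How far the bolt is drawn back along the gate towards the hinge, m: 0 fully home in the keeper, 0.055 fully back; the start varies from 0 to 0.010. Sagged, it is stopped by the lip at about 0.019; the nose is out of the keeper past 0.036. Light friction, about 1 N, no spring.
- bolt_lift (a joint): How far the bolt is lifted in its straps, m: 0 sagged (its own weight), 0.024 at the top stop. More than 0.0105 is needed to pass the lip.
- gate (a joint): Opening angle of the gate, rad: 0 shut, grows as the free edge swings towards the robot (0.3 is about 80 mm at the free edge), stop at 1.4. A spring pulls it shut (0.24 N m shut, 0.43 N m at 0.3), about 3 N at the knob, so it stays ajar only while held.
- reagent: Bystander: amber bottle, 60 mm diameter, 130 mm tall, near the hinge end; origin at the centre of its underside.
- beaker: Bystander: glass beaker, 68 mm diameter, 85 mm tall, near the keeper end; origin at the centre of its underside.
- vial_rack: Bystander: white rack of vials, 60 x 110 mm, 52 mm tall, in front of the hinge end, clear of the gate's swing; origin at the centre of its underside.

How it is judged (in metres and radians):
On the way, in this order (a step that is already met when the one before it is completed fails the run):
1. the sagged bolt is lifted high enough to pass the lip (value of joint bolt_lift above 0.0095 m and value of joint bolt_slide below 0.034 m), for 0.04 s.
2. the bolt is drawn back out of the keeper with the gate still shut (value of joint bolt_slide above 0.036 m and value of joint gate below 0.15 rad), for 0.04 s.
At the end, for the whole second after the job is handed in: The gate stands still (under 0.05 rad/s) between 0.19 and 0.48 rad open (free edge about 50 to 120 mm out), against its spring; the bolt is still drawn back out of the keeper (over 34 mm); and the gripper's fingers still hold the bolt (over 1 N of contact) (value of joint gate between 0.19 and 0.48 rad and velocity of joint gate between -0.05 and 0.05 rad/s and value of joint bolt_slide above 0.034 m and contact force between the fingers and bolt above 1 N); the arm keeps its last pose, push and grip.
It fails at once if the gate is thrown wide open (over 0.75 rad) (value of joint gate above 0.75 rad).
It fails at once if the bottle, the beaker or the vial rack is pushed more than 30 mm or knocked over (distance of any of reagent, beaker, vial_rack from where it was at the start of the episode above 0.03 m or angle between any of reagent, beaker's own z axis and vertical above 0.6 rad).
It also fails if it takes over 32 s, if anything falls off the work surface, if the arm or the gripper's body presses on something with over 40 N, if the wrist force passes 120 N, or if a joint passes its speed limit or range.

## Robot

A 6-joint arm with a two-finger parallel gripper is mounted at the origin on the work surface. World frame = base frame: x ahead of the robot, y to its left, z up, the work surface at z = 0. Lengths are in m, angles in degrees, forces in N, time in s.
With the tool pointing down it reaches from about 0.4 to 0.825 m from the base axis. Payload 7 kg.
Tool frame: the origin (TCP) lies at the very end of the fingers, on their centre line; the grasp point (between the pads) lies 19 mm behind it; z points along the fingers, y is the direction in which the jaws open and shut (so a half turn about z gives the same grasp; the last joint's range is limited). The gripper opens to 88 mm and grips with 3 to 60 N. Pads are 19 mm wide; open, the fingers measure 130 mm over their backs; the gripper's body (78 mm by 193 mm) begins 47 mm behind the grasp point.
Start: joints at [16.507, 20.546, 0.682, 0, -70.136, -16.507], TCP at [0.675, -0, 0.227] pointing down, gripper open.
Joint ranges: [-176.03, 176.03], [-82.01, 121.73], [-58.28, 71.71], [-173.87, 95.51], [-174.79, -0.11], [-173.66, 173.66]. Speed limits (degrees/s): [136.94, 136.94, 172.46, 180, 180, 180].

## Interface

Orientations are given as [roll, pitch, yaw] about the fixed x, y, z axes, in that order (R = Rz(yaw) Ry(pitch) Rx(roll)).
In Python, from plant import ctrl gives the robot as it stands.
- The arm moves only by the tool move_arm, never from a script. Its argument "increments" is a list of rows, each a list of 2 entries, a list of its own where there are three numbers: the shift along the world's x, y, z in mm, then the turn about the world's z in rad. A call has exactly 8 rows; each row shifts and turns the pose as measured when the row begins; what a row does not reach is not made up. A row lasts 1/10 s, in which the tool goes at most 50 mm and 8.59 degrees, less where a joint would pass 70% of its speed; a pose out of reach is approached as far as the arm can. A call with a gripper value outside its range is refused whole. "jaw" is the gripper command: -1 is shut, 1 is fully open, values between are in proportion, set as the call begins (left out, the last holds). The fingers move at their own pace and stop on an object; the grip force is fixed at half the most. Time passes only in rows, so rows that do not move let the fingers close, or fill a call up. It gives the time, the measured TCP pose, the force and the opening at its end, in the units of the state.
- ctrl.get_obs(): the state, without advancing time (a new reading comes with each control period).
- ctrl.snapshot(name): name is "scene" or "side" or "wrist"; returns a dict with "color" (480x640x3 uint8, red, green, blue), "fx", "fy", "cx", "cy" (pixels), "R" (3x3) and "t" (3): a world point X has camera coordinates R X + t. Camera axes: x right, y down, z forward; pixel columns grow to the right and rows downward; lengths in m; the calibration is good to about 2 mm. A picture is of the moment at which its call begins. There is no depth.
- ctrl.close_job(): hands the job in, once; it reports no verdict.
The state is a dict: "clock": time; "joint_pos": joint angles; "qvel": joint speeds; "tau": joint torques, N m; "tool_pos": TCP position; "orientation": TCP orientation; "force": force on the tool from outside, world axes, zero at the start; "moment": the same for the moment, N m; "opening": finger opening in m.
Only numpy, scipy, OpenCV 4.12 (cv2) and the standard library are available. Lean on these libraries where they do the work, as an engineer would, in place of code of your own. Each camera call takes 0.05 s, during which the arm holds its last target.

## Working session

There is one attempt and no reset: what is moved stays moved. The work goes in short steps, Python scripts to look and compute and a tool call to move; the robot and the scene stay as the last step left them, time stands still between calls to the robot, and variables do not carry over. Pictures are saved under pics/ and viewed, and the job is handed in when it is done.

Besides the shell and the picture viewer there is one more tool, called after ">>>" as name(argument=value, ...) on one line, values as JSON. move_arm: Moves the arm, as the interface text tells. Its arguments: {"type":"object","properties":{"increments":{"type":"array","items":{"type":"array"}},"jaw":{"type":"number"}},"required":["increments"]}

```bash
ls; mkdir -p pics; python3 - <<'E'
from plant import ctrl
import cv2,pickle
d={}
for n in ["scene","side","wrist"]:
    s=ctrl.snapshot(n); d[n]=s
    cv2.imwrite(f"pics/{n}0.png",s["color"][:,:,::-1])
    print(n,s["fx"],s["cx"],s["cy"],(-s["R"].T@s["t"]).round(3))
pickle.dump(d,open("s0.pkl","wb"))
print(ctrl.get_obs())
E
```

```text
pics
scene 570.0699918155107 320.56499428629957 246.99146462140868 [ 1.296 -0.388  0.93 ]
side 442.87670557316295 325.55979255715 241.11994266045497 [ 0.175 -0.567  0.63 ]
wrist 401.34316180470023 319.78786355715675 244.3264749491701 [ 0.675 -0.078  0.384]
{'clock': 0.15, 'joint_pos': array([ 1.65076380e+01,  2.05804702e+01,  6.46445721e-01, -1.52699008e-02,
       -7.01346348e+01, -1.65059054e+01]), 'qvel': array([-0.03056347, -0.17028381,  0.09597299,  0.03147183,  0.0024186 ,
        0.02237279]), 'tau': array([ 1.39394037e-04, -5.83274567e+01,  2.93289685e+01,  7.00122759e+00,
        8.75052094e-03, -9.76538854e-05]), 'tool_pos': array([ 6.74639957e-01, -1.13763499e-05,  2.25857966e-01]), 'orientation': array([ 1.79930091e+02, -5.74379923e-03, -9.00034614e+01]), 'force': array([-0.53044496,  0.37038444, -0.20949906]), 'moment': array([-0.01185547, -0.00799838, -0.00576144]), 'opening': 0.08756543756608502}
```

View pics/scene0.png

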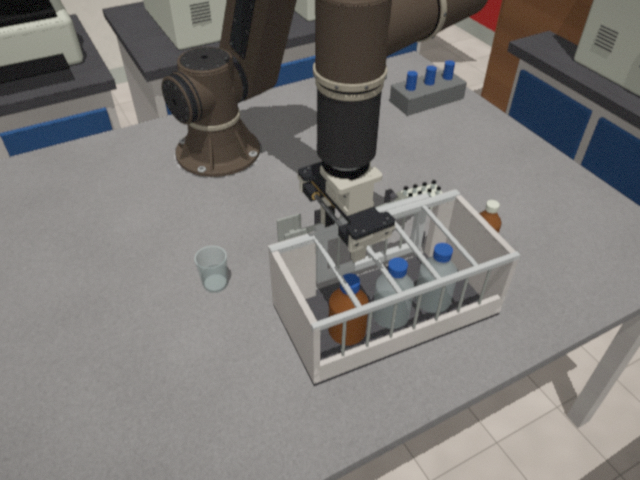

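View pics/side0.png

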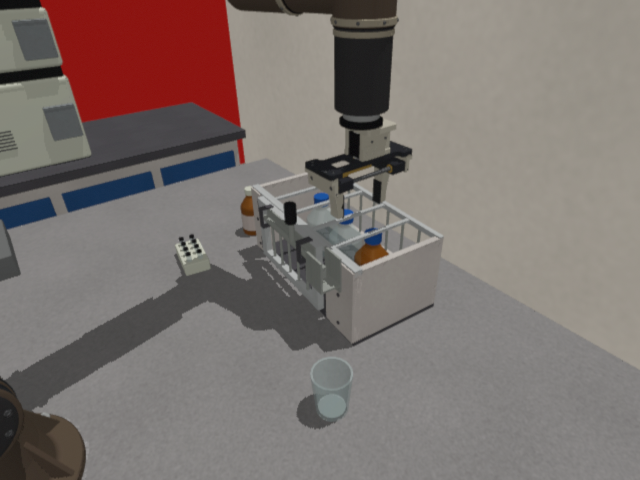

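View pics/wrist0.png

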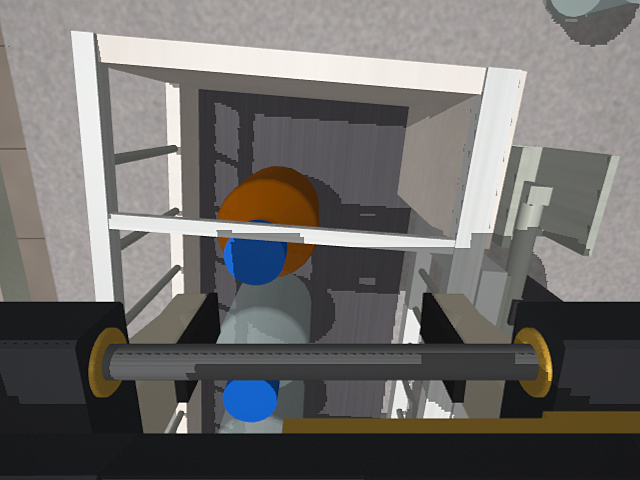

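```bash
cat > h.py <<'E'
import numpy as np,pickle,cv2
def ray(s,u,v):
    R=np.array(s["R"]);t=np.array(s["t"])
    d=R.T@np.array([(u-s["cx"])/s["fx"],(v-s["cy"])/s["fy"],1]); return -R.T@t,d/np.linalg.norm(d)
def onz(s,u,v,z):
    o,d=ray(s,u,v); return o+d*(z-o[2])/d[2]
def proj(s,X):
    c=np.array(s["R"])@np.array(X)+np.array(s["t"]); return s["fx"]*c[0]/c[2]+s["cx"],s["fy"]*c[1]/c[2]+s["cy"]
E
python3 - <<'E'
from h import *
d=pickle.load(open("s0.pkl","rb")); s=d["side"]; im=s["color"][:,:,::-1]
m=(im.max(2)<45).astype(np.uint8)
n,l,st,c=cv2.connectedComponentsWithStats(m[185:240,270:310])
print(st,c)
crop=cv2.resize(im[160:340,220:460],None,fx=3.3,fy=3.3,interpolation=cv2.INTER_CUBIC); cv2.imwrite("pics/c1.png",crop[:600,:800])
crop=cv2.resize(d["scene"]["color"][180:300,260:420,::-1],None,fx=5,fy=5,interpolation=cv2.INTER_CUBIC); cv2.imwrite("pics/c2.png",crop[:600,:800])
for i in range(1,n):
    if st[i,4]>100:
        u,v=c[i]+[270,185]; print(u,v,onz(s,u,v,.225))
E
```

```text
[[   0    0   40   55 1953]
 [  15   17   11   23  237]
 [  33   53    7    2   10]] [[19.35176651 26.74807988]
 [20.         27.94936709]
 [36.6        53.7       ]]
290.0 212.9493670886076 [0.56280606 0.0692533  0.225     ]
```

View pics/c1.png

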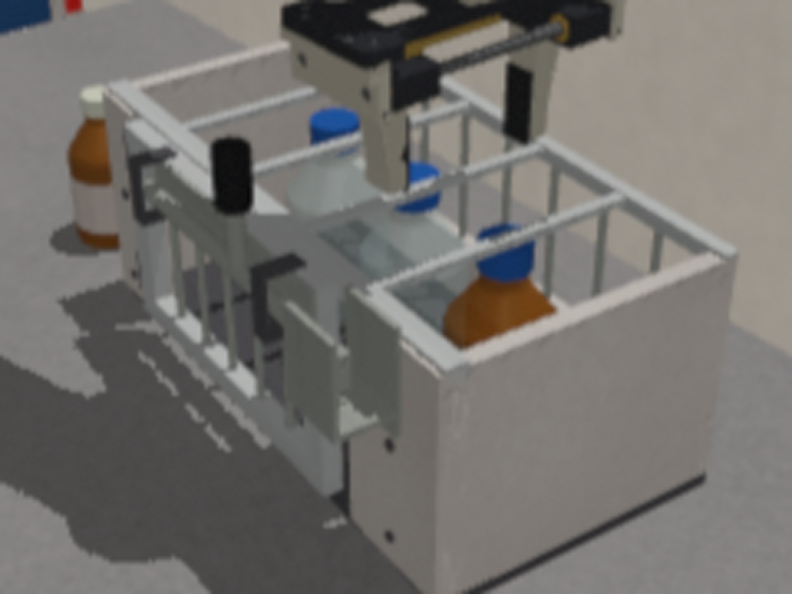

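View pics/c2.png

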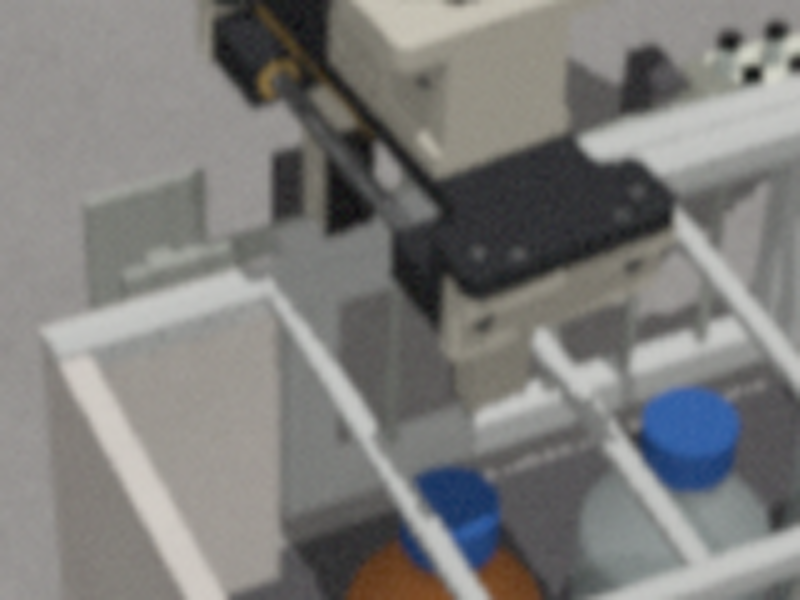

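```bash
python3 - <<'E'
from h import *
d=pickle.load(open("s0.pkl","rb")); s=d["wrist"]
a=onz(s,72,31,.178);b=onz(s,525,70,.178);print(a,b,np.linalg.norm(a-b),np.degrees(np.arctan2((a-b)[1],(a-b)[0])))
s=d["side"]
# cage corners in side view: crop px/3.3+(220,160)
P={"keepfront":(437,372),"keepback":(735,252),"hingefront":(108,86)}
W={}
for k,(x,y) in P.items(): W[k]=onz(s,x/3.3+220,y/3.3+160,.178); print(k,W[k])
f=lambda p,q:(np.linalg.norm(W[p]-W[q]),np.degrees(np.arctan2(*(W[q]-W[p])[[1,0]])))
print(f("keepfront","keepback"),f("keepfront","hingefront"))
s=d["scene"]
for n,(u,v,z) in {"kf":(270,246,.178),"kb":(316,326,.178),"hb":(517,255,.178),"hf":(455,195,.178)}.items(): print(n,onz(s,u,v,z))
for n,u,v in [("beaker",331,408)]: print(n,onz(d["side"],u,v,0))
print("rack",onz(d["side"],192,255,.04),"bottle",onz(d["side"],249,232,.0))
print([proj(s,[.563,.069,.225]) for s in d.values()])
E
```

```text
[ 0.78872807 -0.1180027   0.178     ] [ 0.57728201 -0.10150458  0.178     ] 0.21208871006959412 -4.4614751004246
keepfront [ 0.57457219 -0.10252058  0.178     ]
keepback [ 0.78634472 -0.12020532  0.178     ]
hingefront [0.61142071 0.31071117 0.178     ]
(np.float64(0.2125096558199163), np.float64(-4.773589775795355)) (np.float64(0.4148714141822361), np.float64(84.90432335859279))
kf [ 0.58082436 -0.09946324  0.178     ]
kb [ 0.78760794 -0.11283984  0.178     ]
hb [0.82056071 0.29423059 0.178     ]
hf [0.62605269 0.30274036 0.178     ]
beaker [ 4.60383835e-01 -1.87646556e-01 -1.11022302e-16]
rack [0.44152524 0.33121538 0.04      ] bottle [0.62941148 0.40150039 0.        ]
[(np.float64(343.31099329855385), np.float64(194.32151982181136)), (np.float64(290.1582755274566), np.float64(212.9686484227142)), (np.float64(549.0422281511244), np.float64(438.1724345167692))]
```

>>> move_arm(increments=[[[0,0,25],0],[[0,0,25],0],[[0,0,20],0],[[-22,14,0],-0.02],[[-22,14,0],-0.02],[[-22,14,0],-0.02],[[-22,14,0],-0.02],[[-22,14,0],0]], jaw=1)

```text
clock: 0.95
tool_pos: [0.5609, 0.07, 0.2929]
orientation: [179.4, -0.1, -95.0]
force: [0.2, 0.7, 1.3]
opening: 0.0873
```

```bash
python3 - <<'E'
from h import *
from plant import ctrl
o=ctrl.get_obs(); print(o["clock"],o["tool_pos"],o["orientation"])
d={}
for n in ["scene","side","wrist"]:
    s=ctrl.snapshot(n); d[n]=s
    cv2.imwrite(f"pics/{n}1.png",s["color"][:,:,::-1]); print(n,proj(s,[.563,.069,.225]))
pickle.dump(d,open("s1.pkl","wb"))
cv2.imwrite("pics/c3.png",cv2.resize(d["side"]["color"][130:280,200:400,::-1],None,fx=4,fy=4))
cv2.imwrite("pics/c4.png",cv2.resize(d["scene"]["color"][120:270,250:450,::-1],None,fx=4,fy=4))
E
```

```text
0.95 [0.56094284 0.06996294 0.29287464] [ 1.79436820e+02 -1.18482802e-01 -9.50237293e+01]
scene (np.float64(343.31099329855385), np.float64(194.32151982181136))
side (np.float64(290.1582755274566), np.float64(212.9686484227142))
wrist (np.float64(313.0437095128926), np.float64(256.02189160010926))
```

View pics/c3.png

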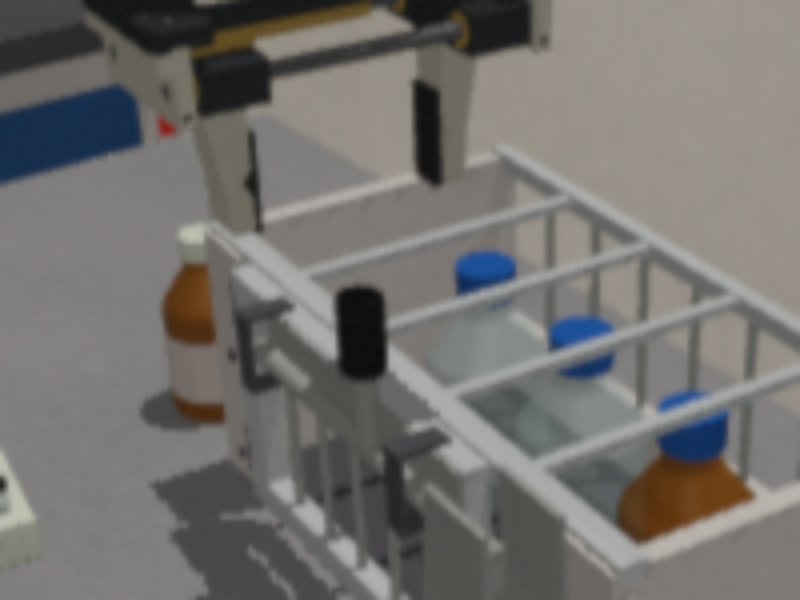

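View pics/c4.png

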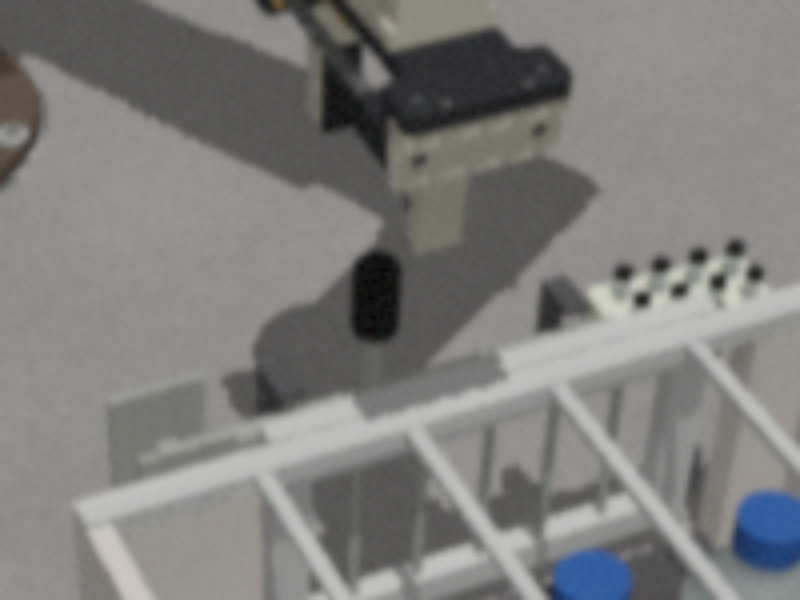

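View pics/wrist1.png

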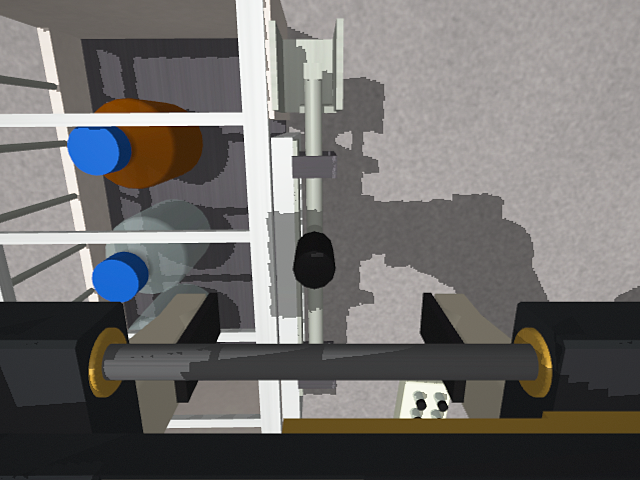

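Knob is visible in all three views: wrist (314,260), side (290,213) and scene (344,194). All agree on (0.563, 0.069, 0.225), and the rod is aligned with the image vertical. Descending now.

>>> move_arm(increments=[[[2,-1,-12],0],[[0,0,-12],0],[[0,0,-12],0],[[0,0,-12],0],[[0,0,-12],0],[[0,0,-12],0],[[0,0,-12],0],[[0,0,0],0]])

```text
clock: 1.9
tool_pos: [0.5633, 0.0671, 0.1983]
orientation: [179.2, -0.2, -95.0]
force: [0.3, 0.1, 0.3]
opening: 0.0876
```

>>> move_arm(increments=[[[0,1,7],0],[[0,0,0],0],[[0,0,0],0],[[0,0,0],0],[[0,0,0],0],[[0,0,0],0],[[0,0,0],0],[[0,0,0],0]], jaw=-1)

```text
clock: 2.7
tool_pos: [0.5647, 0.0688, 0.2086]
orientation: [179.4, -0.1, -95.0]
force: [0.9, 0.2, 0.1]
opening: 0.0294
```

>>> move_arm(increments=[[[0,0,0],0],[[0,0,0],0],[[0,0,0],0],[[0,0,0],0],[[0,0,0],0],[[0,0,0],0],[[0,0,0],0],[[0,0,0],0]])

```text
clock: 3.5
tool_pos: [0.5629, 0.0687, 0.2085]
orientation: [179.2, -0.2, -95.0]
force: [-1.8, 0.3, 0.7]
opening: 0.0233
```

>>> move_arm(increments=[[[0,0,4],0],[[0,0,4],0],[[0,0,4],0],[[0,0,4],0],[[0,0,0],0],[[0,0,0],0],[[0,0,0],0],[[0,0,0],0]])

```text
clock: 4.3
tool_pos: [0.5627, 0.0688, 0.2248]
orientation: [179.2, -0.2, -95.0]
force: [-0.5, 0.2, -2.4]
opening: 0.0234
```

```bash
python3 - <<'E'
from h import *
from plant import ctrl
d={}
for n in ["scene","side"]:
    s=ctrl.snapshot(n); d[n]=s
a=cv2.resize(d["side"]["color"][150:270,230:390,::-1],None,fx=4,fy=4)
cv2.imwrite("pics/c5.png",a)
o=ctrl.get_obs(); print(o["clock"],o["tool_pos"],o["force"],o["moment"],o["opening"])
E
```

```text
4.4 [0.56268734 0.06871944 0.22477131] [-0.57568952  1.20059677 -1.98366272] [ 0.1135441  -0.16940212 -0.14188757] 0.023299846579730107
```

View pics/c5.png

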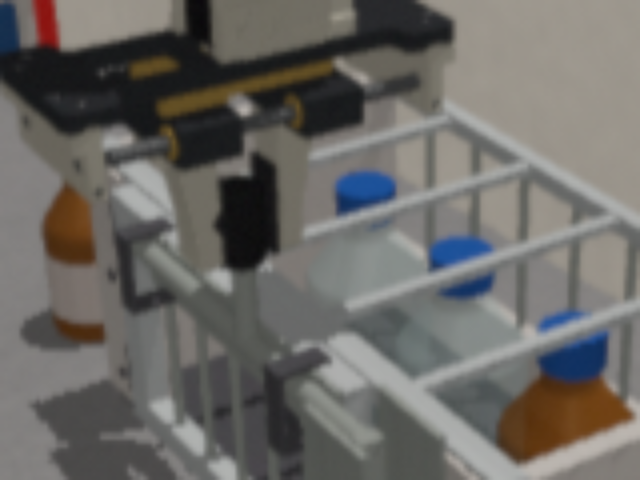

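>>> move_arm(increments=[[[0.5,6,0],0],[[0.5,6,0],0],[[0.5,6,0],0],[[0.5,6,0],0],[[0.5,6,0],0],[[0.5,6,0],0],[[0.5,4,0],0],[[0,0,0],0]])

```text
clock: 5.2
tool_pos: [0.566, 0.1119, 0.2243]
orientation: [179.1, -0.3, -95.0]
force: [-1.3, -0.8, -1.6]
opening: 0.0237
```

```bash
python3 - <<'E'
from h import *
from plant import ctrl
d={}
for n in ["side","wrist"]:
    s=ctrl.snapshot(n); d[n]=s
    cv2.imwrite(f"pics/{n}2.png",s["color"][:,:,::-1])
cv2.imwrite("pics/c6.png",cv2.resize(d["side"]["color"][150:300,220:400,::-1],None,fx=4,fy=4))
E
```

```text
(no output)
```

View pics/c6.png

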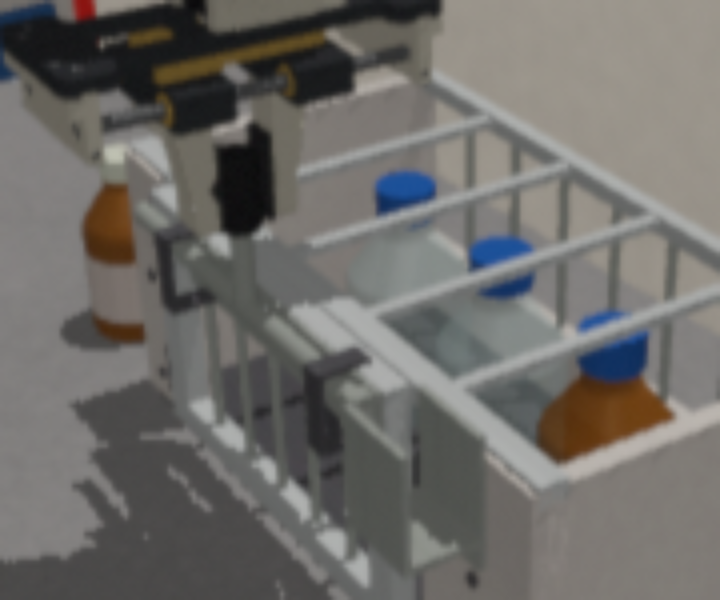

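View pics/wrist2.png

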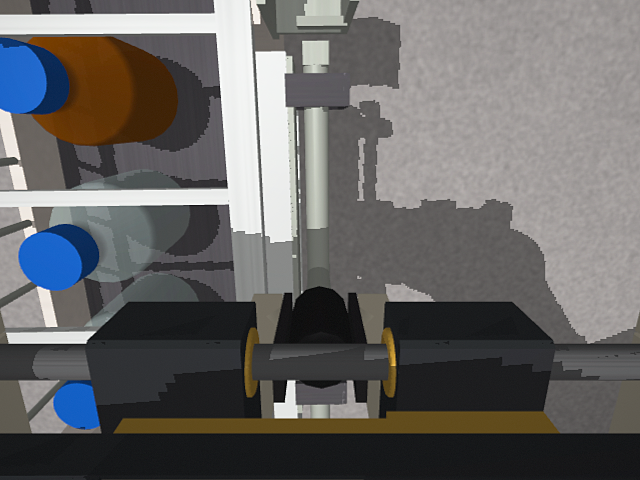

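```bash
python3 - <<'E'
from h import *
from plant import ctrl
s=ctrl.snapshot("wrist"); print(ctrl.get_obs()["tool_pos"],ctrl.get_obs()["clock"])
cv2.imwrite("pics/c7.png",cv2.resize(s["color"][0:120,230:390,::-1],None,fx=5,fy=5))
pickle.dump(s,open("w2.pkl","wb"))
y=np.array([.082,.9966,0])
for n,u,v,z in [("wall end",350,37,.192),("nose top",315,40,.181),("nose mid",315,40,.175)]:
    p=onz(s,u,v,z); print(n,p, p@y)
print("knob",np.array([.566,.112,0])@y)
E
```

```text
[0.566005   0.11171373 0.2243358 ] 5.35
wall end [5.42524129e-01 4.37992025e-04 1.92000000e-01] 0.044923481406124184
nose top [ 0.55740637 -0.00163588  0.181     ] 0.04407700340722154
nose mid [ 0.55728878 -0.00270645  0.175     ] 0.043000431492937
knob 0.1580312
```

View pics/c7.png

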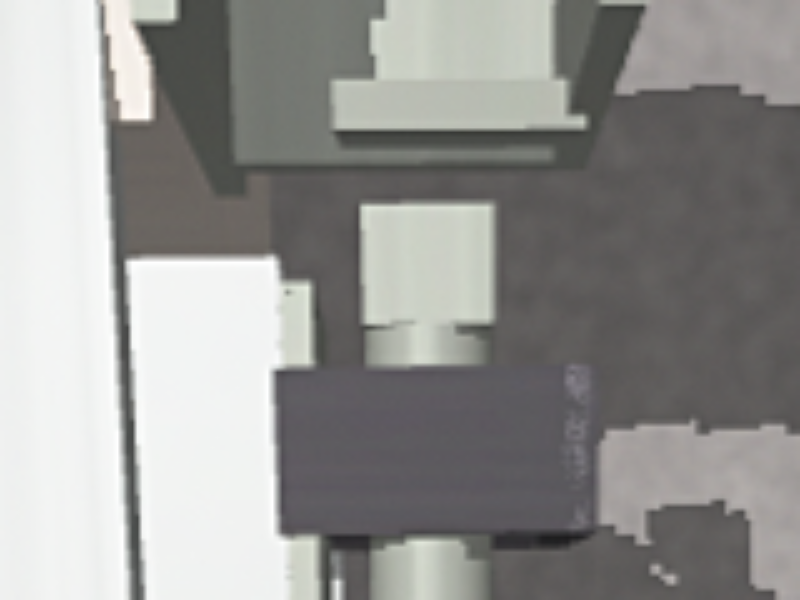

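Wrist view: the nose (crop (428,205)) is clear of the keeper, whose wall ends at crop (625,5). The gate is still shut. Now I swing it along its arc about the hinge, estimated at (0.599, 0.255).

>>> move_arm(increments=[[[-2.8,0.7,0],-0.02],[[-2.8,0.7,0],-0.02],[[-2.7,0.8,0],-0.02],[[-2.7,0.8,0],-0.02],[[-2.7,0.9,0],-0.02],[[-2.7,0.9,0],-0.02],[[-2.7,1,0],-0.02],[[-2.6,1,0],-0.02]])

```text
clock: 6.15
tool_pos: [0.5437, 0.1187, 0.2253]
orientation: [179.3, -0.2, -105.0]
force: [0.0, 0.7, -2.8]
opening: 0.0235
```

```bash
cat > look.py <<'E'
import sys
from h import *
from plant import ctrl
t=sys.argv[1]; d={n:ctrl.snapshot(n) for n in ["side","wrist"]}
a=cv2.resize(d["side"]["color"][150:300,200:400,::-1],None,fx=2,fy=2); b=cv2.resize(d["wrist"]["color"][:,:,::-1],(400,300))
cv2.imwrite(f"pics/{t}.png",np.hstack([a,b])); o=ctrl.get_obs(); print(o["clock"],o["tool_pos"],o["force"],o["moment"])
pickle.dump(d,open(t+".pkl","wb"))
E
python3 look.py m1
```

```text
6.25 [0.54369512 0.1187267  0.22536708] [ 0.40207489 -0.12097992 -1.95220299] [-0.14847402 -0.58222334  0.25779661]
```

View pics/m1.png

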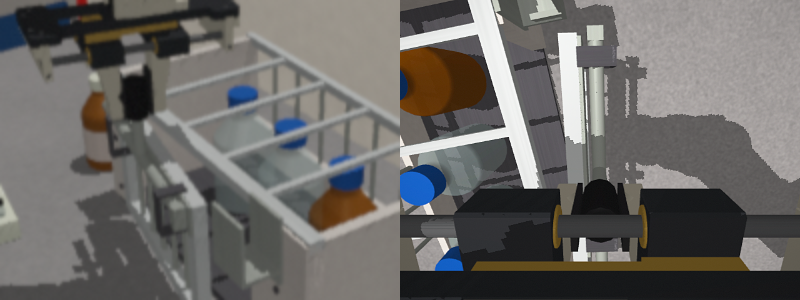

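The left half (side view) shows the gate clear of the keeper. In the right half (wrist view) the rod is aligned with the gripper and the nose is past the keeper. Continuing.

>>> move_arm(increments=[[[-2.6,1,0],-0.02],[[-2.6,1.1,0],-0.02],[[-2.5,1.1,0],-0.02],[[-2.5,1.2,0],-0.02],[[-2.5,1.2,0],-0.02],[[-2.4,1.3,0],-0.02],[[-2.3,1.3,0],-0.02],[[0,0,0],0]])

```text
clock: 7.05
tool_pos: [0.5247, 0.1278, 0.2253]
orientation: [179.3, -0.2, -113.6]
force: [1.6, 0.3, -2.1]
opening: 0.0236
```

>>> move_arm(increments=[[[0,0,0],0],[[0,0,0],0],[[0,0,0],0],[[0,0,0],0],[[0,0,0],0],[[0,0,0],0],[[0,0,0],0],[[0,0,0],0]])

```text
clock: 7.85
tool_pos: [0.525, 0.1276, 0.2253]
orientation: [179.3, -0.2, -113.6]
force: [-0.3, 0.0, -2.1]
opening: 0.0229
```

```bash
python3 look.py m2
```

```text
7.95 [0.52503921 0.12760749 0.22532862] [ 1.04061352  0.04057256 -3.45154125] [ 0.01706035 -0.63208792  0.44061799]
```

View pics/m2.png

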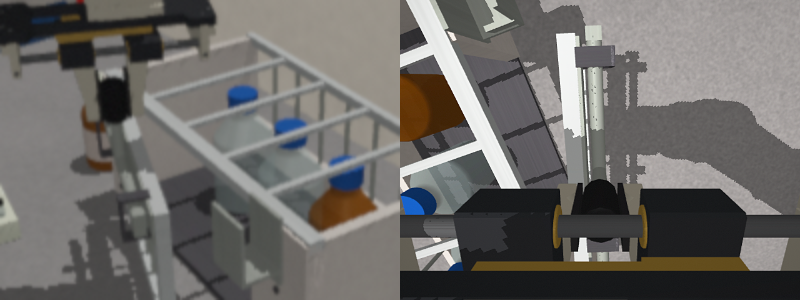

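```bash
python3 - <<'E'
from h import *
s=pickle.load(open("m2.pkl","rb"))["wrist"]
g=cv2.cvtColor(s["color"],cv2.COLOR_RGB2GRAY)
L=cv2.HoughLinesP(cv2.Canny(g[:290],60,150),1,np.pi/360,50,minLineLength=80,maxLineGap=6)
for u,v,p,q in L[:,0]:
    a=onz(s,u,v,.178);b=onz(s,p,q,.178);e=a-b
    if e[1]<0:e=-e
    print((u,v,p,q),np.degrees(np.arctan2(e[1],e[0])).round(1),np.linalg.norm(e).round(3))
E
```

```text
(np.int32(47), np.int32(0), np.int32(153), np.int32(218)) 85.8 0.106
(np.int32(53), np.int32(87), np.int32(115), np.int32(211)) 85.2 0.063
(np.int32(108), np.int32(127), np.int32(186), np.int32(288)) 85.7 0.09
(np.int32(4), np.int32(283), np.int32(129), np.int32(239)) 175.6 0.076
(np.int32(190), np.int32(92), np.int32(248), np.int32(233)) 85.4 0.074
(np.int32(250), np.int32(53), np.int32(268), np.int32(287)) 68.4 0.118
(np.int32(283), np.int32(108), np.int32(294), np.int32(289)) 68.6 0.095
(np.int32(295), np.int32(107), np.int32(305), np.int32(288)) 68.7 0.095
(np.int32(67), np.int32(113), np.int32(122), np.int32(224)) 85.0 0.058
(np.int32(293), np.int32(121), np.int32(300), np.int32(250)) 68.6 0.066
(np.int32(0), np.int32(268), np.int32(122), np.int32(225)) 175.4 0.073
(np.int32(210), np.int32(143), np.int32(266), np.int32(277)) 85.7 0.076
(np.int32(177), np.int32(211), np.int32(259), np.int32(182)) 175.5 0.046
```

The gate is 17.0° (0.297 rad) open by the image lines. The nose sits in the same place relative to the strap, so the bolt is still drawn back. Handing in.

```bash
python3 -c "
from plant import ctrl
print(ctrl.close_job()); o=ctrl.get_obs(); print(o['clock'],o['tool_pos'],o['opening'])"
```

```text
the job is handed in; nothing more can be done
None
the job is handed in; nothing more can be done
```

The job is handed in with the gate ajar and the arm still gripping the bolt by its knob. I got no verdict back, so the results below are my own last checks.

- **What I did:** I found the knob at (0.563, 0.069, 0.225), with all three cameras agreeing. I gripped it, lifted the bolt about 16 mm over the lip and drew it back about 43 mm with the gate shut. Then I swung the gate open along its arc about the hinge, turning the gripper with it, and held it there.
- **Gate angle:** image lines in the wrist view put it at about 0.297 rad open (17.0°). The knob's travel suggested about 0.30 rad. The gripper itself turned 0.325 rad, slightly more than the gate.
- **Still holding:** the pose moved under 0.5 mm over the last 0.8 s, and the fingers were at 23 mm on the 24 mm knob.
- **Bolt position:** the nose was clear of the keeper, and its place relative to the strap looked unchanged after opening. I estimated the slide at 43–53 mm from the tool travel and the unknown start, and did not measure it directly.
- **Force reading:** the sideways force was noisy (about −0.3 to +1.6 N), so it did not clearly show the 3 N spring pull.
- **Bystanders:** the arm passed well above the bottle, beaker and vial rack. I did not measure their positions again at the end.

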